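Find the glazed machine foot on the drag tester

ROBOT

A 6-joint arm with a two-finger parallel gripper is mounted at the origin on the work surface. World frame = base frame: x ahead of the robot, y to its left, z up, the work surface at z = 0. Lengths are in mm, angles in degrees, forces in N, time in s.
With the tool pointing down it reaches from about 350 to 850 mm from the base axis. Payload 8.1 kg.
Tool frame: the origin (TCP) lies at the very end of the fingers, on their centre line; the grasp point (between the pads) lies 19 mm behind it; z points along the fingers, y is the line along which they close (so a half turn about z gives the same grasp; the last joint's range is limited). The gripper opens to 85 mm and grips with 20 to 120 N. Pads are 22 mm wide; open, the fingers measure 114 mm over their backs; the gripper's body (76 mm by 85 mm) begins 54 mm behind the grasp point. The pads swing forward as they close: fully open they stand 13 mm farther back than shut.
Start: joints at [-68.148, 7.471, 85.268, -0, 87.261, -4.893], TCP at [270.038, -535.803, 231.292] pointing down, gripper open.
Joint ranges: [-169.43, 169.43], [-51.17, 129.36], [1.28, 143.12], [-76.62, 256.62], [0, 156.53], [-152.29, 152.29]. Speed limits (degrees/s): [136.94, 136.94, 159.86, 180, 180, 180].

INTERFACE

Orientations are given as [roll, pitch, yaw] about the fixed x, y, z axes, in that order (R = Rz(yaw) Ry(pitch) Rx(roll)).
In Python, from bench import r gives the robot as it stands.
- The arm moves only by the shell command python3 -m jog 'ROWS' [FORCE]. ROWS is JSON, a list of rows, each a list of 7 numbers: the turn, a rotation vector about the tool's x, y, z in degrees, then the shift along the tool's x, y, z in mm, then the closure, from -1 (fully open) to 1 (shut), so that 0 is half open. A call has 1 to 5 rows; each row shifts and turns the commanded pose from where the row before left it, along the tool's axes as they then stand; what a row does not reach is not made up. A row lasts 1/10 s, in which the tool goes at most 50 mm and 8.59 degrees, less where a joint would pass 70% of its speed; a pose out of reach is approached as far as the arm can. A call is refused whole if a number of a shift passes 50 or a number of a turn 8.59, either way. A call with a gripper value outside its range is refused whole. The fingers move at their own pace and stop on an object; FORCE is the grip in N (left out, the last holds). Time passes only in rows, so rows that do not move let the fingers close. It gives the time, the measured TCP pose, the force, the opening and the grip force at its end, in the units of the state.
- r.sense(): the state, without advancing time (a new reading comes with each control period).
- r.snapshot(name): name is "side" or "top" or "wrist"; returns a dict with "pixels" (420x560x3 uint8, red, green, blue), "fx", "fy", "cx", "cy" (pixels), "k1" (the pictures are not rectified: a ray, as slopes to the right and down, at radius r is drawn at 1 + k1 r^2 times it, then the intrinsics apply), "world_to_cam" (4x4, takes a point from world to camera coordinates); the wrist camera has in their place "hand_eye" (4x4, takes a point from camera to tool coordinates, whose origin is the TCP and whose axes are the flange's). Camera axes: x right, y up, looking along -z (the intrinsics and any distortion apply to the point x, -y, -z); pixel columns grow to the right and rows downward; lengths in mm; the calibration is good to about 2 mm. A picture is of the moment at which its call begins: read the wrist's pose just before it. There is no depth.
- r.hand_in(): hands the job in; it is judged then, once.
The state is a dict: "time": time; "joint_pos": joint angles; "qd": joint speeds; "joint_efforts": joint torques, N m; "tool_pos": TCP position; "tcp_rot": TCP orientation; "ft_force": force on the tool from outside, world axes, zero at the start; "wrist_torque": the same for the moment, N m; "finger_gap": finger opening in mm; "grip_force": force on a finger pad.
Only numpy, scipy, OpenCV 4.12 (cv2) and the standard library are available. Lean on these libraries where they do the work, as an engineer would, in place of code of your own. Each camera call takes 0.05 s, during which the arm holds its last target. There are 200 camera calls.

TASK

One of the three power-supply feet standing on the drag tester has a hard, glazed sole that grips poorly. Hold each foot in turn, press it down until the sprung platen has sunk about half-way, drag it about 3 cm along the platen while feeling the pull, and leave it there; never drive the platen down to its stop. Put the one that drags clearly most easily into the red bin, leave the two good ones standing on the platen where their drags ended, and do not disturb the other parts on the bench.

Things in the scene. Friction and masses are not known exactly. Their poses are not given: they have to be found in the camera images.
- platen (a joint): how far the sprung steel platen has been pressed down, m: 0 at rest, 0.014 at its bottom stop. It gives straight down only; it starts to sink at about 2 N and then takes about 1 N more for every mm (about 9 N half-way), whichever place on it is pressed
- platen_mid (a point): middle of the flat top face of the platen, a bare steel plate 190 mm (x) by 340 mm (y) without rim, its top 46 mm above the bench at rest; it sinks with the platen. Below it a grey base 210 x 360 x 20 mm. x along the short side, y along the long side, z up. Three like-looking feet stand on its three marks, 100 mm apart along y; any of them may be the glazed one
- mark_left (a point): +y end white-ringed mark on the platen, point at its top face; axes as platen_mid. A foot starts on it, within 3 mm and 0.06 rad: 48 mm tall, 95-150 g, black rubber sole 46 x 46 x 10 mm, steel washer 40 x 40 x 3 mm, orange grip block 24 x 24 mm from 13 mm up to the top. Sliding, a good foot pulls back with 0.6 to 0.9 of the pressing force, the glazed one 0.2 to 0.35; a quarter less once stopped
- mark_middle (a point): middle white-ringed mark on the platen, point at its top face; axes as platen_mid. A foot starts on it, within 3 mm and 0.06 rad: 48 mm tall, 95-150 g, black rubber sole 46 x 46 x 10 mm, steel washer 40 x 40 x 3 mm, orange grip block 24 x 24 mm from 13 mm up to the top. Sliding, a good foot pulls back with 0.6 to 0.9 of the pressing force, the glazed one 0.2 to 0.35; a quarter less once stopped
- mark_right (a point): -y end white-ringed mark on the platen, point at its top face; axes as platen_mid. A foot starts on it, within 3 mm and 0.06 rad: 48 mm tall, 95-150 g, black rubber sole 46 x 46 x 10 mm, steel washer 40 x 40 x 3 mm, orange grip block 24 x 24 mm from 13 mm up to the top. Sliding, a good foot pulls back with 0.6 to 0.9 of the pressing force, the glazed one 0.2 to 0.35; a quarter less once stopped
- red_bin: red open bin for rejects, fixed to the bench, 150 x 150 mm outside, 40 mm high, walls and floor 4 mm thick, empty; origin at the centre of its underside, x and y along its sides
- blue_bin: blue open bin of the same size, with small black capacitors in it: not for rejects; fixed; origin at the centre of its underside
- coil: round copper choke coil, 63 mm across, 22 mm high: a bystander to be left alone; origin at the centre of its underside
- heatsink: aluminium finned heat sink, 50 x 80 mm, 30 mm high: a bystander to be left alone; origin at the centre of its underside
- capacitor: upright black capacitor can, 35 mm across, 45 mm high: a bystander to be left alone; origin at the centre of its underside
There are look-alikes about, which are no part of the job. There is more than one size of the red_bin; the one meant has the size given above.

How it is judged:
By the outcome, as a careful person would: the job done as asked, in the order asked, and still so for the second after the job is handed in, with the robot touching nothing.
It also fails if it takes over 72 s, if anything falls off the work surface, if the arm or the gripper's body presses on something with over 40 N, if the wrist force passes 120 N, or if a joint passes its speed limit or range.

## Working session

There is one attempt and no reset: what is moved stays moved. The work goes in short steps, Python scripts to look and compute and a shell command to move; the robot and the scene stay as the last step left them, time stands still between calls to the robot, and variables do not carry over. Pictures are saved under pics/ and viewed, at most 10 in all, crops included, and the job is handed in when it is done.

```bash
mkdir -p pics; ls
python3 - <<'E'
from bench import r
import cv2
for n in("top","side"):
    s=r.snapshot(n); cv2.imwrite(f"pics/{n}0.png",s["pixels"][:,:,::-1])
    print(n,s["fx"],s["cx"],s["cy"],s["k1"],s["world_to_cam"])
s=r.snapshot("wrist");print(s["hand_eye"]);print(r.sense())
E
```

```text
pics
top 382.54226081365516 280.58803604750136 205.77166461953266 -0.06328679663973304 [[-1.57640826e-02 -9.99850106e-01 -7.15955924e-03 -3.39800280e+01]
 [ 9.85262576e-01 -1.67530170e-02  1.70226301e-01 -5.93597237e+02]
 [-1.70320730e-01 -4.37058431e-03  9.85378986e-01 -7.00893308e+02]
 [ 0.00000000e+00  0.00000000e+00  0.00000000e+00  1.00000000e+00]]
side 388.1915871906813 285.3049772199972 212.17438338917484 -0.06933890548508684 [[ 7.08468776e-01 -7.05352369e-01  2.34527004e-02 -4.60147538e+02]
 [ 3.59166213e-01  3.88960635e-01  8.48356798e-01 -2.42563969e+02]
 [-6.07512654e-01 -5.92610884e-01  5.28905204e-01 -4.37749604e+02]
 [ 0.00000000e+00  0.00000000e+00  0.00000000e+00  1.00000000e+00]]
[[ 1.46578970e-03  9.58500895e-01  2.85085753e-01  7.26287490e+01]
 [ 9.99998872e-01 -1.49851319e-03 -1.03343714e-04 -6.38360850e-01]
 [ 3.28149718e-04  2.85085583e-01 -9.58502010e-01 -1.42418725e+02]
 [ 0.00000000e+00  0.00000000e+00  0.00000000e+00  1.00000000e+00]]
{'time': 0.15, 'joint_pos': array([-6.81452815e+01,  7.50499482e+00,  8.53118157e+01, -3.77736809e-04,
        8.72642370e+01, -4.89229627e+00]), 'qd': array([-0.09670704, -0.06181842, -0.12383922,  0.01576125,  0.10138666,
       -0.00585074]), 'joint_efforts': array([ 9.17715915e-04, -5.70060217e+01, -5.01161206e+01, -2.75647290e-04,
        9.58326651e-03, -4.09418692e-05]), 'tool_pos': array([ 269.90181338, -535.4042273 ,  230.51725471]), 'tcp_rot': array([-1.79919216e+02, -6.53606511e-03,  2.67470285e+01]), 'ft_force': array([-1.17094622, -0.03593489,  0.00412925]), 'wrist_torque': array([ 0.06724169, -0.03988494,  0.00604415]), 'grip_force': 0.0, 'finger_gap': 85.46284429610331}
```

View pics/top0.png

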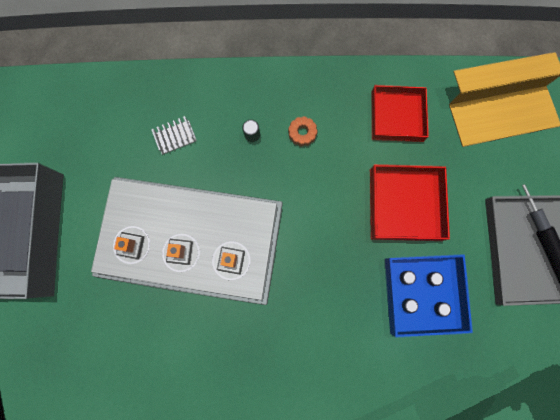

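View pics/side0.png

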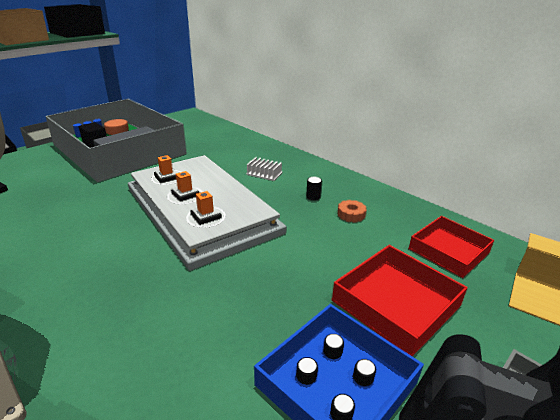

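Top: the three orange-topped feet are at (124,244), (176,251) and (229,260) on the platen. Candidates for the red bin are the large one at (409,204), about 78 px, and the small one at (400,113), about 55 px. The blue bin is at (428,296). I'll measure the sizes to choose.

```bash
cat > h.py <<'E'
import numpy as np, cv2
from scipy.spatial.transform import Rotation as R
from bench import r
def c2w(s,st=None):
    if "world_to_cam" in s: return np.linalg.inv(s["world_to_cam"])
    T=np.eye(4);T[:3,:3]=R.from_euler("xyz",st["tcp_rot"],degrees=True).as_matrix();T[:3,3]=st["tool_pos"]
    return T@s["hand_eye"]
def ray(s,uv,z,st=None):
    K=np.array([[s["fx"],0,s["cx"]],[0,s["fy"],s["cy"]],[0,0,1]])
    p=cv2.undistortPoints(np.array(uv,float).reshape(-1,1,2),K,np.array([s["k1"],0,0,0]))[:,0]
    M=c2w(s,st);d=np.c_[p[:,0],-p[:,1],-np.ones(len(p))]@M[:3,:3].T;o=M[:3,3]
    return o+d*((z-o[2])/d[:,2])[:,None]
def blobs(px,lo,hi,amin=40):
    h=cv2.cvtColor(px,cv2.COLOR_RGB2HSV);m=cv2.inRange(h,lo,hi)
    cs,_=cv2.findContours(m,cv2.RETR_EXTERNAL,cv2.CHAIN_APPROX_NONE)
    return [c for c in cs if cv2.contourArea(c)>amin]
E
python3 - <<'E'
from h import *
np.set_printoptions(precision=1,suppress=True)
s=r.snapshot("top");px=s["pixels"]
def rect(c,z):
    w=ray(s,c.reshape(-1,2),z)[:,:2].astype(np.float32);return cv2.minAreaRect(w)
for c in blobs(px,(0,180,60),(4,255,255),300): print("red",c.reshape(-1,2).mean(0),rect(c,40))
for c in blobs(px,(110,150,60),(125,255,255),300): print("blue",c.reshape(-1,2).mean(0),rect(c,40))
for c in blobs(px,(5,150,100),(18,255,255),60): print("or",c.reshape(-1,2).mean(0),rect(c,94))
for c in blobs(px,(0,0,110),(180,50,255),5000): print("pl",cv2.contourArea(c),c.reshape(-1,2).mean(0),rect(c,46))
print(ray(s,[[114,179],[281,202],[267,300],[93,272]],46))
print(ray(s,[[130,245],[180,252],[232,260]],46), ray(s,[[174,134],[252,130],[302,131]],20))
E
```

```text
red [406.7 201.7] ((598.879638671875, -301.8526611328125), (156.2266082763672, 150.79246520996094), 87.66165924072266)
red [398.1 115.2] ((789.382080078125, -297.52166748046875), (114.35016632080078, 121.84131622314453), 86.33203887939453)
blue [432.6 305.8] ((414.91851806640625, -326.7294006347656), (148.01173400878906, 157.14691162109375), 1.0753098726272583)
or [227.6 259.5] ((488.07281494140625, 53.48869323730469), (21.943035125732422, 21.479198455810547), 78.11527252197266)
or [173.5 250.4] ((506.2061767578125, 153.26124572753906), (22.91065216064453, 22.650131225585938), 83.17387390136719)
or [121.7 243.7] ((519.806640625, 250.72898864746094), (22.983829498291016, 22.55939483642578), 80.32357788085938)
or [302.5 130.3] ((732.554931640625, -87.9262466430664), (51.5335807800293, 51.81155014038086), 8.92625617980957)
pl 17858.0 [188.3 240.1] ((532.3816528320312, 143.1568603515625), (350.4997863769531, 202.74339294433594), 80.47012329101562)
[[654.8 294.3  46. ]
 [601.4 -44.6  46. ]
 [412.1 -14.9  46. ]
 [468.3 326.2  46. ]]
[[520.4 254.1  46. ]
 [505.6 154.   46. ]
 [488.8  52.1  46. ]] [[757.7 181.6  20. ]
 [762.8  14.6  20. ]
 [758.6 -91.6  20. ]]
```

The bin at (409,204) measures about 150 mm square, so it is the red bin. The one at (400,113) is only about 115 mm. The platen's yaw is about -9° and the feet are 100 mm apart, which fits the description. Next I go above the right foot with the fingers closing along the platen's x.

```bash
python3 -m jog '[[0,0,-7.75,0,0,0,-1],[0,0,-7.75,0,0,0,-1],[0,0,-7.75,0,0,0,-1],[0,0,-7.75,0,0,0,-1],[0,0,-7.75,0,0,0,-1]]' >/dev/null
python3 -m jog '[[0,0,-7.75,0,0,0,-1],[0,0,-7.75,0,0,0,-1],[0,0,0,38,8,0,-1],[0,0,0,38,8,0,-1],[0,0,0,38,8,0,-1]]'
python3 -m jog '[[0,0,0,38,8,3,-1],[0,0,0,38,8,3,-1],[0,0,0,38,8,3,-1],[0,0,0,38,8,3,-1],[0,0,0,38,8,3,-1]]' >/dev/null
python3 -m jog '[[0,0,0,38,8,3,-1],[0,0,0,38,8,3,-1],[0,0,0,38,8,3,-1],[0,0,0,38,8,3,-1],[0,0,0,38,8,3,-1]]' >/dev/null
python3 -m jog '[[0,0,0,38,8,7,-1],[0,0,0,38,8,7,-1],[0,0,0,8,0,7,-1],[0,0,0,0,0,0,-1],[0,0,0,0,0,0,-1]]'
cat > look.py <<'E'
from h import *
import sys
np.set_printoptions(precision=1,suppress=True)
def look(name=None,z=94):
    st=r.sense();s=r.snapshot("wrist");px=s["pixels"]
    if name: cv2.imwrite(f"pics/{name}.png",px[:,:,::-1])
    for c in blobs(px,(5,150,90),(18,255,255),300):
        w=ray(s,c.reshape(-1,2),z,st)[:,:2].astype(np.float32)
        (x,y),sz,a=cv2.minAreaRect(w);p=np.array([x,y])
        M=R.from_euler("xyz",st["tcp_rot"],degrees=True).as_matrix()
        print("px",c.reshape(-1,2).mean(0),"xy",p,"size",np.array(sz),"ang",a,"tool dxy",(M.T@np.r_[p-st["tool_pos"][:2],0])[:2])
    print(st["tool_pos"],st["tcp_rot"],st["ft_force"])
look(*(sys.argv[1:2]))
E
python3 look.py w1
```

```text
time: 1.2
tool_pos: [311.6, -425.7, 230.8]
tcp_rot: [-180.0, -0.0, 80.9]
ft_force: [0.9, 0.5, 0.7]
finger_gap: 85.7
grip_force: 0.0
time: 2.7
tool_pos: [478.6, 15.7, 180.1]
tcp_rot: [-180.0, 0.0, 81.0]
ft_force: [-0.7, -1.5, -0.4]
finger_gap: 85.6
grip_force: 0.0
px [288.9 163.9] xy [488.4  55.5] size [24.8 22.9] ang 78.55884552001953 tool dxy [40.8  3.5]
px [293.   15.8] xy [505.7 151.3] size [20.  22.6] ang 81.1966323852539 tool dxy [138.2   5.6]
[478.6  15.7 180.1] [-180.    0.   81.] [-0.7 -1.5 -0.4]
```

View pics/w1.png

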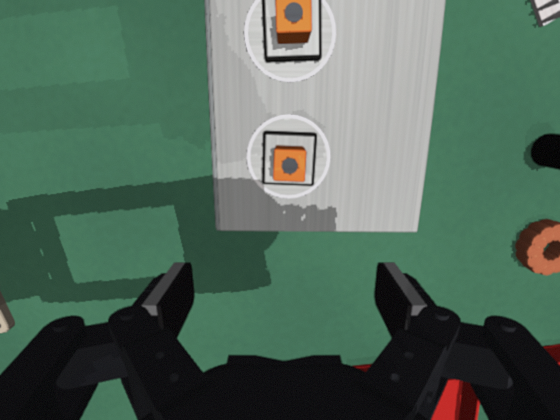

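The picture shows the right foot's block at (289,164), inside its white ring; the platen's +x is to the right. Both views agree to 2 mm. Moving over it, descending to 17 mm above the platen, and closing.

```bash
python3 -m jog '[[0,0,0,20,2,0,-1],[0,0,0,20,2,0,-1],[0,0,0,0,0,39,-1],[0,0,0,0,0,39,-1],[0,0,0,0,0,30,-1]]' 60
python3 -m jog '[[0,0,0,0,0,9,-1],[0,0,0,0,0,0,-1],[0,0,0,0,0,0,-1],[0,0,0,0,0,0,1],[0,0,0,0,0,0,1]]' 60
python3 -m jog '[[0,0,0,0,0,0,1],[0,0,0,0,0,0,1],[0,0,0,0,0,0,1],[0,0,0,0,0,0,1],[0,0,0,0,0,0,1]]' 60
```

```text
time: 3.25
tool_pos: [488.8, 53.8, 70.9]
tcp_rot: [-180.0, 0.0, 80.9]
ft_force: [-0.5, 0.5, -0.1]
finger_gap: 85.5
grip_force: 0.0
time: 3.75
tool_pos: [490.7, 55.1, 65.2]
tcp_rot: [179.8, -0.0, 81.0]
ft_force: [-0.6, 0.6, -0.1]
finger_gap: 59.1
grip_force: 0.0
time: 4.25
tool_pos: [489.5, 55.2, 63.6]
tcp_rot: [180.0, -0.0, 81.0]
ft_force: [0.2, -0.7, 2.5]
finger_gap: 23.0
grip_force: 61.7
```

```bash
python3 -m jog '[[0,0,0,0,0,1,1],[0,0,0,0,0,1,1],[0,0,0,0,0,1,1],[0,0,0,0,0,1,1],[0,0,0,0,0,0,1]]' 
python3 -m jog '[[0,0,0,0,0,1,1],[0,0,0,0,0,1,1],[0,0,0,0,0,0,1],[0,0,0,0,0,0,1],[0,0,0,0,0,0,1]]'
```

```text
time: 4.75
tool_pos: [489.5, 55.2, 59.5]
tcp_rot: [180.0, -0.0, 81.0]
ft_force: [-1.6, 0.1, 6.1]
finger_gap: 23.1
grip_force: 62.2
time: 5.25
tool_pos: [489.6, 55.2, 57.8]
tcp_rot: [180.0, -0.0, 81.0]
ft_force: [-2.5, 0.2, 9.1]
finger_gap: 23.2
grip_force: 62.4
```

About 9 N, half-way. Dragging 30 mm along tool +y (platen +x), with readings while it moves.

```bash
python3 -m jog '[[0,0,0,0,2,0,1],[0,0,0,0,2,0,1],[0,0,0,0,2,0,1],[0,0,0,0,2,0,1],[0,0,0,0,2,0,1]]' 
python3 -m jog '[[0,0,0,0,2,0,1],[0,0,0,0,2,0,1],[0,0,0,0,2,0,1],[0,0,0,0,2,0,1],[0,0,0,0,2,0,1]]' 
python3 -m jog '[[0,0,0,0,2,0,1],[0,0,0,0,2,0,1],[0,0,0,0,2,0,1],[0,0,0,0,2,0,1],[0,0,0,0,2,0,1]]'
python3 -m jog '[[0,0,0,0,0,0,1],[0,0,0,0,0,0,1],[0,0,0,0,0,0,1]]'
```

```text
time: 5.75
tool_pos: [498.3, 53.8, 57.2]
tcp_rot: [-179.9, 0.0, 81.0]
ft_force: [-5.7, 0.9, 8.3]
finger_gap: 23.3
grip_force: 62.6
time: 6.25
tool_pos: [508.2, 52.2, 57.2]
tcp_rot: [-179.9, 0.0, 81.0]
ft_force: [-6.1, 0.3, 9.0]
finger_gap: 23.1
grip_force: 62.6
time: 6.75
tool_pos: [518.1, 50.6, 57.3]
tcp_rot: [-179.9, 0.0, 81.0]
ft_force: [-5.2, 0.4, 9.1]
finger_gap: 23.1
grip_force: 62.6
time: 7.05
tool_pos: [518.4, 50.6, 57.4]
tcp_rot: [-179.9, 0.0, 81.0]
ft_force: [-4.5, -0.1, 8.6]
finger_gap: 23.1
grip_force: 62.6
```

Ratio is about 0.6–0.65, so the right foot looks good. Raise, release and go to the middle foot (506,153).

```bash
python3 -m jog '[[0,0,0,0,0,-2,1],[0,0,0,0,0,-2,1],[0,0,0,0,0,-2,1],[0,0,0,0,0,0,1],[0,0,0,0,0,0,1]]' 
python3 -m jog '[[0,0,0,0,0,0,-1],[0,0,0,0,0,0,-1],[0,0,0,0,0,0,-1],[0,0,0,0,0,0,-1],[0,0,0,0,0,0,-1]]' 
python3 -m jog '[[0,0,0,0,0,-20,-1],[0,0,0,0,0,-40,-1],[0,0,0,0,0,-40,-1],[0,0,0,30,-14,-17,-1],[0,0,0,30,-14,0,-1]]' 
python3 -m jog '[[0,0,0,0,0,0,-1],[0,0,0,0,0,0,-1],[0,0,0,0,0,0,-1]]' 
python3 look.py
```

```text
time: 7.55
tool_pos: [518.6, 50.5, 63.0]
tcp_rot: [-180.0, -0.0, 81.0]
ft_force: [-2.3, 1.3, 2.8]
finger_gap: 23.0
grip_force: 61.9
time: 8.05
tool_pos: [518.9, 50.4, 63.2]
tcp_rot: [-180.0, 0.0, 81.0]
ft_force: [0.0, 0.4, 0.6]
finger_gap: 85.6
grip_force: 0.0
time: 8.55
tool_pos: [503.0, 114.5, 184.7]
tcp_rot: [179.6, -0.1, 80.9]
ft_force: [-0.5, 0.6, 0.5]
finger_gap: 85.1
grip_force: 0.0
time: 8.85
tool_pos: [500.5, 113.5, 179.8]
tcp_rot: [-180.0, 0.0, 81.0]
ft_force: [-0.5, -0.6, -0.0]
finger_gap: 85.5
grip_force: 0.0
px [528.  317.5] xy [705.7 -15.2] size [25.  41.5] ang 45.098270416259766 tool dxy [-94.9 222.8]
px [316.8 284. ] xy [518.   51.2] size [24.3 23.2] ang 80.86917114257812 tool dxy [-58.8  27.1]
px [283.5 161.6] xy [506.2 155.5] size [24.5 23. ] ang 84.98723602294922 tool dxy [42.3 -0.9]
px [279.7  16.8] xy [518.8 250.1] size [21.5 23.2] ang 78.55059814453125 tool dxy [137.8  -3.3]
[500.5 113.5 179.8] [-180.    0.   81.] [-0.5 -0.6 -0. ]
```

```bash
python3 -m jog '[[0,0,0,21,0,0,-1],[0,0,0,20,-1,0,-1],[0,0,0,0,0,39,-1],[0,0,0,0,0,39,-1],[0,0,0,0,0,30,-1]]' 60
python3 -m jog '[[0,0,0,0,0,9,-1],[0,0,0,0,0,0,-1],[0,0,0,0,0,0,-1],[0,0,0,0,0,0,1],[0,0,0,0,0,0,1]]' 60
python3 -m jog '[[0,0,0,0,0,0,1],[0,0,0,0,0,0,1],[0,0,0,0,0,0,1],[0,0,0,0,0,0,1],[0,0,0,0,0,0,1]]' 60
python3 -m jog '[[0,0,0,0,0,1,1],[0,0,0,0,0,1,1],[0,0,0,0,0,1,1],[0,0,0,0,0,1,1],[0,0,0,0,0,0,1]]' 
python3 -m jog '[[0,0,0,0,0,1,1],[0,0,0,0,0,1,1],[0,0,0,0,0,0,1],[0,0,0,0,0,0,1],[0,0,0,0,0,0,1]]'
```

```text
time: 9.4
tool_pos: [505.2, 153.8, 69.7]
tcp_rot: [-179.9, 0.1, 80.9]
ft_force: [-0.5, -0.5, -1.2]
finger_gap: 85.1
grip_force: 0.0
time: 9.9
tool_pos: [507.5, 155.0, 65.2]
tcp_rot: [179.8, -0.1, 81.0]
ft_force: [0.2, 0.1, 0.0]
finger_gap: 59.2
grip_force: 0.0
time: 10.4
tool_pos: [506.3, 154.9, 63.6]
tcp_rot: [180.0, -0.0, 81.0]
ft_force: [1.0, 0.8, 2.5]
finger_gap: 22.8
grip_force: 61.4
time: 10.9
tool_pos: [506.4, 154.9, 59.6]
tcp_rot: [180.0, -0.0, 81.0]
ft_force: [-0.7, -0.3, 7.0]
finger_gap: 23.5
grip_force: 61.8
time: 11.4
tool_pos: [506.4, 154.9, 57.9]
tcp_rot: [180.0, -0.0, 81.0]
ft_force: [-1.1, -0.5, 8.8]
finger_gap: 23.5
grip_force: 62.0
```

```bash
python3 -m jog '[[0,0,0,0,2,0,1],[0,0,0,0,2,0,1],[0,0,0,0,2,0,1],[0,0,0,0,2,0,1],[0,0,0,0,2,0,1]]' 
python3 -m jog '[[0,0,0,0,2,0,1],[0,0,0,0,2,0,1],[0,0,0,0,2,0,1],[0,0,0,0,2,0,1],[0,0,0,0,2,0,1]]' 
python3 -m jog '[[0,0,0,0,2,0,1],[0,0,0,0,2,0,1],[0,0,0,0,2,0,1],[0,0,0,0,2,0,1],[0,0,0,0,2,0,1]]'
python3 -m jog '[[0,0,0,0,0,0,1],[0,0,0,0,0,0,1],[0,0,0,0,0,0,1]]'
python3 -m jog '[[0,0,0,0,0,-2,1],[0,0,0,0,0,-2,1],[0,0,0,0,0,-2,1],[0,0,0,0,0,0,1],[0,0,0,0,0,0,1]]' 
python3 -m jog '[[0,0,0,0,0,0,-1],[0,0,0,0,0,0,-1],[0,0,0,0,0,0,-1],[0,0,0,0,0,0,-1],[0,0,0,0,0,0,-1]]' 
python3 -m jog '[[0,0,0,0,0,-20,-1],[0,0,0,0,0,-40,-1],[0,0,0,0,0,-40,-1],[0,0,0,30,-14,-17,-1],[0,0,0,30,-14,0,-1]]' 
python3 -m jog '[[0,0,0,0,0,0,-1],[0,0,0,0,0,0,-1],[0,0,0,0,0,0,-1]]' >/dev/null
python3 look.py
```

```text
time: 11.9
tool_pos: [515.8, 153.4, 57.7]
tcp_rot: [-180.0, -0.0, 81.0]
ft_force: [-4.6, 0.5, 8.7]
finger_gap: 23.0
grip_force: 62.2
time: 12.4
tool_pos: [525.7, 151.8, 57.7]
tcp_rot: [-180.0, -0.0, 81.0]
ft_force: [-4.3, -0.3, 8.4]
finger_gap: 23.2
grip_force: 62.2
time: 12.9
tool_pos: [535.6, 150.3, 57.7]
tcp_rot: [-180.0, -0.0, 81.0]
ft_force: [-3.4, -0.3, 8.7]
finger_gap: 23.2
grip_force: 62.2
time: 13.2
tool_pos: [535.8, 150.3, 57.8]
tcp_rot: [180.0, -0.0, 81.0]
ft_force: [-2.5, -0.3, 8.3]
finger_gap: 23.5
grip_force: 62.2
time: 13.7
tool_pos: [535.8, 150.1, 63.2]
tcp_rot: [180.0, -0.0, 81.0]
ft_force: [0.8, 1.1, 2.7]
finger_gap: 22.9
grip_force: 61.6
time: 14.2
tool_pos: [535.5, 150.0, 63.1]
tcp_rot: [-180.0, 0.0, 81.0]
ft_force: [0.6, -0.3, 0.2]
finger_gap: 85.6
grip_force: 0.0
time: 14.7
tool_pos: [519.8, 214.5, 185.0]
tcp_rot: [179.6, -0.2, 80.9]
ft_force: [0.9, 0.0, -0.3]
finger_gap: 85.1
grip_force: 0.0
px [317.4 283.5] xy [535.  151.1] size [23.4 23.6] ang 80.9607162475586 tool dxy [-58.3  27.2]
px [278.5 164.9] xy [519.2 252.8] size [23.6 22.9] ang 81.05316925048828 tool dxy [39.6 -4.4]
[517.3 213.  179.7] [-180.    0.   81.] [-0.6  0.3  0.3]
```

Middle is about 0.45–0.5, which is ambiguous with the noise near 1 N. Testing the left foot.

```bash
python3 -m jog '[[0,0,0,19,-2,0,-1],[0,0,0,20,-2,0,-1],[0,0,0,0,0,39,-1],[0,0,0,0,0,39,-1],[0,0,0,0,0,30,-1]]' 60 >/dev/null
python3 -m jog '[[0,0,0,0,0,9,-1],[0,0,0,0,0,0,-1],[0,0,0,0,0,0,-1],[0,0,0,0,0,0,1],[0,0,0,0,0,0,1]]' 60
python3 -m jog '[[0,0,0,0,0,0,1],[0,0,0,0,0,0,1],[0,0,0,0,0,0,1],[0,0,0,0,0,0,1],[0,0,0,0,0,0,1]]' 60
python3 -m jog '[[0,0,0,0,0,1,1],[0,0,0,0,0,1,1],[0,0,0,0,0,1,1],[0,0,0,0,0,1,1],[0,0,0,0,0,0,1]]' 
python3 -m jog '[[0,0,0,0,0,1,1],[0,0,0,0,0,1,1],[0,0,0,0,0,0,1],[0,0,0,0,0,0,1],[0,0,0,0,0,0,1]]'
```

```text
time: 16.05
tool_pos: [521.0, 253.3, 65.4]
tcp_rot: [179.8, -0.1, 81.0]
ft_force: [0.1, -0.4, -0.7]
finger_gap: 59.5
grip_force: 0.0
time: 16.55
tool_pos: [519.8, 253.0, 63.6]
tcp_rot: [180.0, -0.0, 81.0]
ft_force: [-0.5, -0.3, 2.4]
finger_gap: 23.5
grip_force: 61.4
time: 17.05
tool_pos: [519.8, 253.0, 59.6]
tcp_rot: [180.0, -0.0, 81.0]
ft_force: [-1.1, 0.3, 6.5]
finger_gap: 23.1
grip_force: 61.8
time: 17.55
tool_pos: [519.8, 253.0, 57.9]
tcp_rot: [180.0, -0.0, 81.0]
ft_force: [-1.8, 0.7, 7.2]
finger_gap: 23.1
grip_force: 62.0
```

Same depth as the others. Dragging.

```bash
python3 -m jog '[[0,0,0,0,2,0,1],[0,0,0,0,2,0,1],[0,0,0,0,2,0,1],[0,0,0,0,2,0,1],[0,0,0,0,2,0,1]]' 
python3 -m jog '[[0,0,0,0,2,0,1],[0,0,0,0,2,0,1],[0,0,0,0,2,0,1],[0,0,0,0,2,0,1],[0,0,0,0,2,0,1]]' 
python3 -m jog '[[0,0,0,0,2,0,1],[0,0,0,0,2,0,1],[0,0,0,0,2,0,1],[0,0,0,0,2,0,1],[0,0,0,0,2,0,1]]'
python3 -m jog '[[0,0,0,0,0,0,1],[0,0,0,0,0,0,1],[0,0,0,0,0,0,1]]'
```

```text
time: 18.05
tool_pos: [528.6, 251.7, 57.4]
tcp_rot: [-179.9, -0.0, 81.0]
ft_force: [-5.9, 1.4, 8.7]
finger_gap: 23.3
grip_force: 62.4
time: 18.55
tool_pos: [538.5, 250.1, 57.5]
tcp_rot: [-179.9, -0.0, 81.0]
ft_force: [-5.8, 0.7, 8.8]
finger_gap: 23.3
grip_force: 62.4
time: 19.05
tool_pos: [548.4, 248.6, 57.5]
tcp_rot: [-179.9, -0.0, 81.0]
ft_force: [-6.5, 1.0, 9.6]
finger_gap: 23.0
grip_force: 62.4
time: 19.35
tool_pos: [548.7, 248.5, 57.6]
tcp_rot: [-179.9, -0.0, 81.0]
ft_force: [-4.5, 1.5, 9.0]
finger_gap: 23.3
grip_force: 62.4
```

Left is about 0.67. Left and right agree, and the middle reads lowest but not by as much as I'd like. I'll average the stopped pull on the left foot to gauge sensor noise.

```bash
cat > avg.py <<'E'
from h import *
f=[]
for i in range(8): f.append(r.sense()["ft_force"]); r.snapshot("wrist")
f=np.array(f);print(f.mean(0).round(2),f.std(0).round(2),r.sense()["tool_pos"].round(1))
E
python3 avg.py
python3 -m jog '[[0,0,0,0,0,-2,1],[0,0,0,0,0,-2,1],[0,0,0,0,0,-2,1],[0,0,0,0,0,0,1],[0,0,0,0,0,0,1]]' >/dev/null
python3 -m jog '[[0,0,0,0,0,0,-1],[0,0,0,0,0,0,-1],[0,0,0,0,0,0,-1],[0,0,0,0,0,0,-1],[0,0,0,0,0,0,-1]]' 
python3 -m jog '[[0,0,0,0,0,-20,-1],[0,0,0,0,0,-40,-1],[0,0,0,0,0,-40,-1],[0,0,0,-40,0,-17,-1],[0,0,0,-40,0,0,-1]]' >/dev/null
python3 -m jog '[[0,0,0,-40,0,0,-1],[0,0,0,-20,0,0,-1],[0,0,0,0,0,0,-1],[0,0,0,0,0,0,-1],[0,0,0,0,0,0,-1]]' 
python3 avg.py; python3 look.py
```

```text
[-4.94  0.69  8.5 ] [0.23 0.67 0.49] [548.7 248.5  57.7]
time: 20.75
tool_pos: [549.2, 248.1, 63.2]
tcp_rot: [-180.0, 0.0, 81.0]
ft_force: [0.0, -0.2, -0.6]
finger_gap: 85.3
grip_force: 0.0
time: 21.75
tool_pos: [527.4, 110.8, 180.4]
tcp_rot: [180.0, -0.0, 81.0]
ft_force: [0.0, 1.7, -0.0]
finger_gap: 85.0
grip_force: 0.0
[ 0.35 -0.09  0.07] [0.42 0.77 0.46] [527.2 110.2 180.2]
px [285.  284.7] xy [518.3  51.5] size [23.5 22.7] ang 81.12271118164062 tool dxy [-59.5   0.4]
px [286.7 163. ] xy [535.4 150.9] size [24.3 23. ] ang 81.12838745117188 tool dxy [41.4  1.7]
px [283.8  17.6] xy [548.3 246. ] size [21.8 23.5] ang 81.10307312011719 tool dxy [137.3  -0.4]
[527.2 110.2 180.2] [-180.    0.   81.] [-0.5 -0.  -0.5]
```

Noise is about 0.5 N; the left foot holds 0.58 stopped, which is clearly good. I'll re-grip the middle foot, the suspect, and make a short 5 mm drag with averaging to confirm.

```bash
python3 -m jog '[[0,0,0,20,1,0,-1],[0,0,0,20,1,0,-1],[0,0,0,0,0,39,-1],[0,0,0,0,0,39,-1],[0,0,0,0,0,30,-1]]' 60 >/dev/null
python3 -m jog '[[0,0,0,0,0,9,-1],[0,0,0,0,0,0,-1],[0,0,0,0,0,0,-1],[0,0,0,0,0,0,1],[0,0,0,0,0,0,1]]' 60 >/dev/null
python3 -m jog '[[0,0,0,0,0,0,1],[0,0,0,0,0,0,1],[0,0,0,0,0,0,1],[0,0,0,0,0,0,1],[0,0,0,0,0,0,1]]' 60
python3 -m jog '[[0,0,0,0,0,2,1],[0,0,0,0,0,2,1],[0,0,0,0,0,2,1],[0,0,0,0,0,0,1],[0,0,0,0,0,0,1]]' 
python3 -m jog '[[0,0,0,0,1,0,1],[0,0,0,0,1,0,1],[0,0,0,0,1,0,1],[0,0,0,0,1,0,1],[0,0,0,0,1,0,1]]' 
python3 avg.py
```

```text
time: 23.7
tool_pos: [535.8, 149.1, 63.6]
tcp_rot: [180.0, -0.0, 81.0]
ft_force: [0.2, -0.7, 2.2]
finger_gap: 22.7
grip_force: 62.4
time: 24.2
tool_pos: [535.9, 149.2, 57.9]
tcp_rot: [180.0, -0.0, 81.0]
ft_force: [-1.3, -0.6, 8.4]
finger_gap: 23.3
grip_force: 63.0
time: 24.7
tool_pos: [540.5, 148.6, 57.8]
tcp_rot: [-180.0, -0.0, 81.0]
ft_force: [-3.6, -0.0, 8.5]
finger_gap: 23.3
grip_force: 63.1
[-2.8   0.19  8.19] [0.48 0.57 0.41] [540.6 148.6  57.9]
```

Consistently lowest, but there may be an x offset while pressing. A short reverse drag with the foot in hand cancels any offset.

```bash
python3 -m jog '[[0,0,0,0,-2,0,1],[0,0,0,0,-2,0,1],[0,0,0,0,-2,0,1]]' |grep ft_
python3 -m jog '[[0,0,0,0,-2,0,1]]' |grep ft_
python3 -m jog '[[0,0,0,0,-2,0,1]]' |grep ft_
python3 avg.py
python3 -m jog '[[0,0,0,0,2,0,1],[0,0,0,0,2,0,1],[0,0,0,0,2,0,1]]' |grep ft_
python3 -m jog '[[0,0,0,0,2,0,1]]' |grep ft_
python3 -m jog '[[0,0,0,0,2,0,1]]' |grep ft_
python3 avg.py
```

```text
ft_force: [2.0, -0.9, 7.6]
ft_force: [3.8, -0.5, 8.3]
ft_force: [2.6, -0.1, 6.7]
[ 1.86 -0.36  7.83] [0.81 0.45 0.63] [532.2 150.1  58.6]
ft_force: [-2.6, 0.1, 8.9]
ft_force: [-3.6, 0.2, 8.2]
ft_force: [-3.1, 0.6, 7.8]
[-2.17  0.07  7.94] [0.6  0.36 0.53] [540.8 148.5  58. ]
```

The half-difference is about 3.0 N on roughly 9 N, or ~0.33, so the middle foot is the glazed one. Lifting it and carrying it to the red bin at (599,-302).

```bash
python3 -m jog '[[0,0,0,0,0,-3,1],[0,0,0,0,0,-3,1],[0,0,0,0,0,-5,1],[0,0,0,0,0,-20,1],[0,0,0,0,0,-40,1]]' 
python3 -m jog '[[0,0,0,0,0,-40,1],[0,0,0,0,0,-10,1],[0,0,0,-22,6,0,1],[0,0,0,-42,12,0,1],[0,0,0,-42,12,0,1]]' 
python3 -m jog '[[0,0,0,-42,12,0,1],[0,0,0,-42,12,0,1],[0,0,0,-42,12,0,1],[0,0,0,-42,12,0,1],[0,0,0,-42,12,0,1]]' 
python3 -m jog '[[0,0,0,-42,12,0,1],[0,0,0,-42,12,0,1],[0,0,0,-36,13,0,1],[0,0,0,0,0,0,1],[0,0,0,0,0,0,1]]' 
python3 look.py w2
python3 - <<'E'
from h import *
s=r.snapshot("top");cv2.imwrite("pics/top2.png",s["pixels"][:,:,::-1])
E
```

```text
time: 27.4
tool_pos: [536.9, 147.6, 124.5]
tcp_rot: [-179.5, 0.2, 81.0]
ft_force: [0.8, 0.5, -1.7]
finger_gap: 23.0
grip_force: 61.7
time: 27.9
tool_pos: [552.7, 38.3, 177.2]
tcp_rot: [-179.9, 0.0, 81.1]
ft_force: [1.0, -0.4, -1.3]
finger_gap: 23.3
grip_force: 61.8
time: 28.4
tool_pos: [579.0, -179.5, 176.9]
tcp_rot: [-179.9, -0.0, 81.0]
ft_force: [0.4, 0.4, -1.7]
finger_gap: 22.9
grip_force: 61.8
time: 28.9
tool_pos: [596.6, -302.7, 176.3]
tcp_rot: [-179.8, -0.1, 80.9]
ft_force: [-0.1, 0.7, -2.0]
finger_gap: 23.5
grip_force: 61.7
px [283.8 285.4] xy [ 587.  -359.9] size [72. 47.] ang 81.07237243652344 tool dxy [-58.1  -0.4]
[ 596.6 -302.7  176.3] [-179.8   -0.1   80.9] [-0.1  0.7 -2. ]
```

View pics/w2.png

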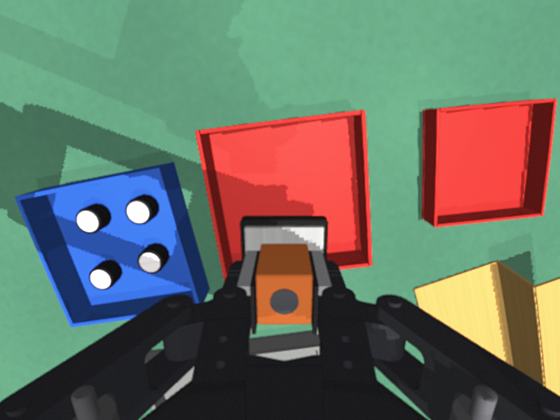

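The foot is held upright at (285,285). The large red bin's rim corners are at (198,131), (366,112) and (371,266). Casting them onto z = 40 to check the centre.

Run:
```python
from h import *
st=r.sense();s=r.snapshot("wrist")
p=ray(s,[[198,131],[366,112],[371,266]],40,st);print(p.round(),(p[0]+p[2]).round(1)/2,np.linalg.norm(p[0]-p[1]),np.linalg.norm(p[1]-p[2]),st["tool_pos"])
```

```text
[[ 532. -227.   40.]
 [ 679. -234.   40.]
 [ 672. -382.   40.]] [ 601.95 -304.55   40.  ] 147.5421947245182 147.58630965532654 [ 597.19928567 -301.06570145  177.25595055]
```

Rim side is 148 mm, centre about (602,-304): the right bin. Lowering and releasing.

```bash
python3 -m jog '[[0,0,0,-2,4,40,1],[0,0,0,0,0,40,1],[0,0,0,0,0,40,1],[0,0,0,0,0,20,1],[0,0,0,0,0,8,1]]' 
python3 -m jog '[[0,0,0,0,0,5,1],[0,0,0,0,0,1,1],[0,0,0,0,0,0,1],[0,0,0,0,0,0,1],[0,0,0,0,0,0,1]]'
python3 -m jog '[[0,0,0,0,0,0,0],[0,0,0,0,0,0,0],[0,0,0,0,0,0,0],[0,0,0,0,0,0,0],[0,0,0,0,0,0,0]]'
python3 -m jog '[[0,0,0,0,0,-10,0],[0,0,0,0,0,-30,0],[0,0,0,0,0,-40,0],[0,0,0,0,0,-40,0],[0,0,0,0,0,-40,0]]'
python3 -m jog '[[0,0,0,-40,-25,-20,0],[0,0,0,-40,-25,0,0],[0,0,0,-40,-25,0,0],[0,0,0,0,0,0,0],[0,0,0,0,0,0,0]]'
python3 - <<'E'
from h import *
s=r.snapshot("top");cv2.imwrite("pics/top3.png",s["pixels"][:,:,::-1])
E
```

```text
time: 29.55
tool_pos: [599.3, -302.0, 26.7]
tcp_rot: [-179.7, -0.1, 81.1]
ft_force: [-0.9, -0.4, -0.6]
finger_gap: 23.2
grip_force: 61.8
time: 30.05
tool_pos: [602.0, -305.2, 25.6]
tcp_rot: [179.9, 0.0, 81.0]
ft_force: [0.3, -0.2, -0.7]
finger_gap: 23.1
grip_force: 61.8
time: 30.55
tool_pos: [601.3, -304.8, 24.3]
tcp_rot: [-180.0, -0.0, 81.0]
ft_force: [-0.3, 0.7, -0.4]
finger_gap: 42.6
grip_force: 0.0
time: 31.05
tool_pos: [601.2, -304.7, 186.8]
tcp_rot: [180.0, 0.0, 81.0]
ft_force: [-0.2, -0.4, 0.1]
finger_gap: 42.7
grip_force: 0.0
time: 31.55
tool_pos: [508.4, -411.7, 204.6]
tcp_rot: [180.0, 0.0, 80.8]
ft_force: [1.2, -0.2, 0.3]
finger_gap: 42.9
grip_force: 0.0
```

View pics/top3.png

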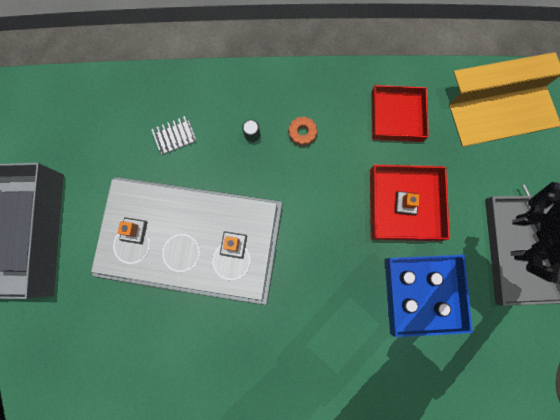

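The glazed foot stands in the large red bin at (410,202). The two good feet stand at (130,230) and (232,244), about 3 cm beyond their marks. The coil, heat sink, capacitor and blue bin look unmoved, and the arm is clear.

```bash
python3 -c "
from bench import r
print(r.hand_in())"
```

```text
the job is handed in; nothing more can be done
None
```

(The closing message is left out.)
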